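# Stow the airway box and hold the drawer home against its plungers

## Task

Lay the green airway box flat, lid up, in the empty middle bay of the half-open drawer and let go of it, then push the drawer shut without slamming it, against its two sprung plungers, until it is fully home on its stop. Finish while still holding it there with a steady, moderate push, ready for a colleague to turn the travel locks: without your push the plungers kick it open again. Leave everything else where it stands.

Things in the scene. Friction and masses are not known exactly. Their poses are not given: they have to be found in the camera images.
- airway_box: Green plastic adult airway box: a closed case 90 mm long (its x), 58 mm wide (its y), 36 mm high, about 0.22 kg, with an embossed curved airway on its lid. It starts lying lid up on top of the console, on the left or the right half near the front, its long side within about 35 degrees of the console's front edge. Origin: centre of its underside, z up.
- console: Low cream steel drawer console standing fixed on the counter: 340 mm deep (its x, pointing away from the robot), 520 mm wide (its y), top surface 115 mm above the counter. Origin: centre of its underside. The face of its body is at x = -170 mm. The drawer runs beneath its top; the drawer's mouth reaches up to 103 mm above the counter. Stands up to 0.12 rad askew.
- bay (a point): Point on the floor of the drawer's empty middle bay, 60 mm behind the front panel's inner face, midway between the dividers; axes as the console's (x away from the robot). Moves with the drawer. Bay 156 mm wide (y), dividers 45 mm high, floor 26 mm above the counter. The length of bay standing out of the console equals the joint value. The side bays are full (laryngoscope parts, small boxes).
- drawer_front (a point): Centre of the outer face of the drawer's flat front panel, 55 mm above the counter; axes as the console's (x inwards = the way the drawer shuts). The panel is 500 mm wide, 16 mm thick, and reaches from 10 to 100 mm above the counter; it has no projecting handle (flush pull), so it is shut by pressing on this face. Moves with the drawer.
- drawer (a joint): How far the drawer stands open, m: 0 = fully home on its hard stop (panel against the console's face), starts at 0.120 to 0.140; runs on light runners (about 1 N). At 0.018 the panel meets the two sprung plungers, which together push back with 4 N, rising to 9 N at 0; let go, the drawer springs out again to about 0.02.
- plunger_left (a joint): Sprung steel ejector plunger, an 11 mm pin that sticks 18 mm out of the console's face on the left of the drawer (228 mm from the middle, 55 mm above the counter). Value: how far it is pushed in, m; 0 = out, 0.018 = flush (drawer home).
- plunger_right (a joint): The same plunger on the right side.
- stopper_jar: Bystander on the console: glass jar 56 mm across, 78 mm high with its black rubber stopper; in the front row, on the other half from the airway box. Origin: centre of its underside.
- gauge_dial: Bystander lying near the left or right edge of the console's top: silver blood pressure gauge dial, 66 mm across, 26 mm thick, with a hose stub. Origin: centre of its underside.
- ampoule_tray: Bystander near the other edge of the console's top: white tray 40 x 96 mm holding four amber glass ampoules upright, 62 mm high. Origin: centre of its underside.
- oximeter: Bystander in the middle of the console's top, behind the front row: finger pulse oximeter, 60 x 34 x 31 mm. Origin: centre of its underside.
- kidney_dish: Bystander on the counter to the left: steel kidney dish about 105 x 215 mm, 34 mm high. Origin: near its middle, on the underside.
- tape_roll: Bystander on the counter to the right: roll of white tape lying flat, 72 mm across, 25 mm high. Origin: centre of its underside.
- pen_torch: Bystander on the counter to the right: pen torch lying flat, 125 mm long, 24 mm thick. Origin: under its middle.
Mind the look-alikes: they are no part of the job. What is meant by the airway_box is not pink, and is the larger of those in its own colour.

How it is judged:
On the way, in this order (a step that is already met when the one before it is completed fails the run):
1. the airway box lies flat, lid up, in the middle bay of the drawer, let go, the drawer still open (x of airway_box in the frame of bay between -0.045 and 0.2 m and y of airway_box in the frame of bay between -0.055 and 0.055 m and z of airway_box in the frame of bay between -0.004 and 0.006 m and angle between airway_box's own z axis and vertical below 0.12 rad and contact force between the fingers and airway_box below 0.2 N and value of joint drawer above 0.06 m), for 0.2 s.
2. the drawer is pushed home on its stop by the robot, the box in its bay (x of airway_box in the frame of bay between -0.045 and 0.2 m and y of airway_box in the frame of bay between -0.055 and 0.055 m and z of airway_box in the frame of bay between -0.004 and 0.006 m and angle between airway_box's own z axis and vertical below 0.12 rad and value of joint drawer below 0.002 m and (contact force between the fingers and drawer between 6 and 45 N or contact force between the arm and drawer between 6 and 45 N)), for 0.3 s.
At the end, for the whole second after the job is handed in: The drawer is held within 2 mm of fully home, both plungers pushed in (more than 14 mm), by the robot pressing on the drawer with 6 to 45 N; the airway box lies flat (within 0.12 rad), lid up, on the floor of the middle bay, not touched by the fingers (all of step 2 and contact force between the fingers and airway_box below 0.2 N and value of joint each of plunger_left, plunger_right above 0.014 m); the arm keeps its last pose, push and grip.
It fails at once if a bystander (jar, gauge dial, ampoule tray, oximeter, kidney dish, tape roll or pen torch) is pushed more than 30 mm from its place (distance of any of stopper_jar, gauge_dial, ampoule_tray, oximeter, kidney_dish, tape_roll, pen_torch from where it was at the start of the episode above 0.03 m).
It fails at once if the jar or the ampoule tray is tipped over (angle between any of stopper_jar, ampoule_tray's own z axis and vertical above 0.35 rad).
It fails at once if the drawer is slammed (faster than 0.4 m/s inwards) (velocity of joint drawer below -0.4 m/s).
It fails at once if the airway box is dropped (out of the fingers and faster than 0.8 m/s) (linear speed of airway_box above 0.8 m/s and contact force between the fingers and airway_box below 0.1 N).
It also fails if it takes over 58 s, if anything falls off the work surface, if the arm or the gripper's body presses on something with over 40 N, if the wrist force passes 120 N, or if a joint passes its speed limit or range.

## Robot

A 6-joint arm with a two-finger parallel gripper is mounted at the origin on the work surface. World frame = base frame: x ahead of the robot, y to its left, z up, the work surface at z = 0. Lengths are in m, angles in rad, forces in N, time in s.
With the tool pointing down it reaches from about 0.35 to 0.775 m from the base axis. Payload 7.3 kg.
Tool frame: the origin (TCP) lies midway between the tips of the shut fingers; the grasp point (between the pads) lies 19 mm behind it; z points along the fingers, y is the line along which they close (so a half turn about z gives the same grasp; the last joint's range is limited). The gripper opens to 92 mm and grips with 3 to 60 N. Pads are 19 mm wide; open, the fingers measure 130 mm over their backs; the gripper's body (75 mm by 190 mm) begins 47 mm behind the grasp point.
Start: joints at [1.056, 0.342, 1.524, -0, 1.275, -0.146], TCP at [0.189, 0.49, 0.227] pointing down, gripper open.
Joint ranges: [-2.53, 2.53], [-0.77, 2.02], [0.04, 2.7], [-1, 4.14], [0.28, 2.66], [-3.11, 3.11]. Speed limits (rad/s): [2.57, 2.57, 3.14, 3.14, 3.14, 3.14].

## Interface

Orientations are given as [roll, pitch, yaw] about the fixed x, y, z axes, in that order (R = Rz(yaw) Ry(pitch) Rx(roll)).
In Python, from cell import robot, read_camera, camera_params, nets gives the robot as it stands. The module is installed in compiled form; this text tells all that it offers.
- The arm moves only by the tool step_arm, never from a script. Its argument "steps" is a list of rows, each an object of numbers: "x", "y", "z": the shift along the tool's x, y, z as a fraction of full scale; "rx", "ry", "rz": the turn, a rotation vector about the tool's x, y, z as a fraction of full scale; "claw": the opening, from -1 (shut) to 1 (fully open). In form: [{"x": .., "y": .., "z": .., "rx": .., "ry": .., "rz": .., "claw": ..}, ...]. A call has 1 to 12 rows; each row is the pose to reach, as a shift and turn from the pose commanded when the call began, along the tool's axes at that moment; what a row does not reach only later rows make up. Full scale, the value 1, is 750 mm for a shift and pi/4 rad for a turn. A row lasts 1/12 s, in which the tool goes at most 41.7 mm and 7.16 degrees, less where a joint would pass 70% of its speed; a pose out of reach is approached as far as the arm can. A call with a number of a shift or a turn outside -1 to 1 is refused whole. A call with a gripper value outside its range is refused whole. The fingers move at their own pace and stop on an object; "squeeze" is the grip in N (left out, the last holds). Time passes only in rows, so rows that repeat a pose let the fingers close. It gives the time, the measured TCP pose, the force, the opening and the grip force at its end, in the units of the state.
- robot.observe(): the state, without advancing time (a new reading comes with each control period).
- read_camera(name): name is "scene" or "top"; returns (picture, depth): 384x512x3 uint8, blue, green, red; 384x512 float32, m along the optical axis (not along the pixel's ray), 0 where there is no reading.
- camera_params(name): a dict with "fx", "fy", "cx", "cy" (pixels), "R" (3x3) and "t" (3): a world point X has camera coordinates R X + t. Camera axes: x right, y down, z forward; pixel columns grow to the right and rows downward; lengths in m; the calibration is good to about 2 mm. A picture is of the moment at which its call begins. camera_params takes no time and is no camera call.
- robot.hand_in(): hands the job in; it is judged then, once.
Trained networks look in the newest picture that a camera, given by its name, has taken for a name from the list of things; names that differ only in an ending like _2 or _b are one class to them, and where a whole thing is asked for, a point or a joint stands for the part that bears it (a point fixed in the world has none). Each returns a list of dicts, best first, with "conf" (0 to 1); they miss things now and then, are a little off and sometimes report something else, mostly with a low value. They report only what shows in the picture. A call takes as long as a camera call. They do not tell look-alikes from the thing itself.
- nets.masks_of(camera, query): "region" (384x512 bool, what is visible of it) and "box" ([left, top, right, bottom] in pixels, round what is visible of it).
- nets.landmark_of(camera, query): "pixel" ([row, column] in pixels: a listed point, or the origin of a listed thing).
The state is a dict: "time": time; "qpos": joint angles; "qvel": joint speeds; "joint_efforts": joint torques, N m; "tool_pos": TCP position; "tool_rot": TCP orientation; "contact_force": force on the tool from outside, world axes, zero at the start; "torque": the same for the moment, N m; "opening": finger opening in m; "grip_force": force on a finger pad.
Only numpy, scipy, OpenCV 4.12 (cv2) and the standard library are available. Lean on these libraries where they do the work, as an engineer would, in place of code of your own. Each camera call takes 0.05 s, during which the arm holds its last target. There are 200 camera calls.

## Working session

There is one attempt and no reset: what is moved stays moved. The work goes in short steps, Python scripts to look and compute and a tool call to move; the robot and the scene stay as the last step left them, time stands still between calls to the robot, and variables do not carry over. Pictures are saved under pics/ and viewed, at most 10 in all, crops included, and the job is handed in when it is done.

Besides the shell and the picture viewer there is one more tool, called after "Emit:" by a JSON object that holds its "op" and its "data". step_arm: Moves the arm, as the interface text tells. Its arguments: {"type":"object","properties":{"steps":{"type":"array","items":{"type":"object","properties":{"x":{"type":"number","minimum":-1,"maximum":1},"y":{"type":"number","minimum":-1,"maximum":1},"z":{"type":"number","minimum":-1,"maximum":1},"rx":{"type":"number","minimum":-1,"maximum":1},"ry":{"type":"number","minimum":-1,"maximum":1},"rz":{"type":"number","minimum":-1,"maximum":1},"claw":{"type":"number"}}}},"squeeze":{"type":"number"}},"required":["steps"]}

```bash
mkdir -p pics; python3 - <<'E'
from cell import robot, read_camera, camera_params, nets
import cv2,numpy as np
s=robot.observe();print({k:np.round(v,3).tolist() for k,v in s.items()})
for c in("scene","top"):
    p,d=read_camera(c);cv2.imwrite(f"pics/{c}0.png",p);np.save(f"{c}_d.npy",d);np.save(f"{c}_p.npy",p)
    k=camera_params(c);print(c,{a:np.round(b,4).tolist() for a,b in k.items()})
    for q in("airway_box","bay","drawer_front","console"):
        print(q,[(r["conf"],np.round(r["pixel"],1).tolist()) for r in nets.landmark_of(c,q)])
    print("m",[(r["conf"],r["box"],int(r["region"].sum())) for r in nets.masks_of(c,"airway_box")])
E
```

```text
{'time': 0.0, 'qpos': [1.056, 0.343, 1.525, 0.0, 1.275, -0.146], 'qvel': [-0.0, 0.0, 0.001, -0.002, 0.001, 0.0], 'joint_efforts': [-0.002, -43.123, -24.421, 0.072, 0.056, -0.0], 'tool_pos': [0.189, 0.489, 0.226], 'tool_rot': [-3.14, -0.0, 2.773], 'contact_force': [0.408, -0.33, -0.317], 'torque': [-0.017, 0.022, 0.014], 'grip_force': 0.0, 'opening': 0.092}
scene {'fx': 357.4924, 'fy': 357.4924, 'cx': 251.7636, 'cy': 192.3194, 'R': [[-0.7117, 0.7024, -0.003], [0.6059, 0.6117, -0.5087], [-0.3555, -0.3639, -0.8609]], 't': [0.3966, -0.3256, 1.4331]}
airway_box [(0.95, [303.9, 302.2]), (0.65, [218.3, 249.5]), (0.55, [195.3, 338.3])]
bay [(0.96, [181.7, 265.3])]
drawer_front [(0.97, [165.5, 276.7]), (0.51, [169.1, 172.4])]
console [(0.91, [237.9, 206.4])]
m [(0.75, [297.8, 290.1, 313.8, 316.0], 421), (0.73, [327.2, 185.2, 348.9, 207.5], 234), (0.64, [237.6, 200.0, 261.3, 229.4], 649)]
top {'fx': 416.2279, 'fy': 416.2279, 'cx': 249.1257, 'cy': 189.3822, 'R': [[0.018, -0.9996, -0.0211], [-0.9955, -0.016, -0.0932], [0.0929, 0.0227, -0.9954]], 't': [0.0101, 0.5675, 1.2454]}
airway_box [(0.9, [156.5, 223.6]), (0.76, [146.2, 140.6]), (0.49, [264.0, 185.2])]
bay [(0.57, [209.4, 252.4])]
drawer_front [(0.75, [233.5, 254.6]), (0.38, [206.5, 250.9])]
console [(0.8, [132.8, 253.2])]
m [(0.86, [205.1, 137.2, 245.8, 169.8], 689), (0.73, [128.7, 134.3, 156.5, 159.8], 330), (0.71, [174.4, 256.9, 200.4, 271.2], 253)]
```

View pics/top0.png

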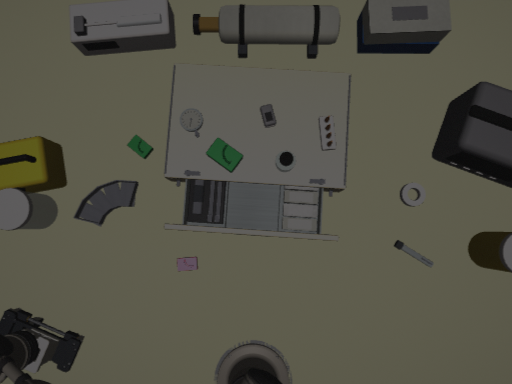

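View pics/scene0.png

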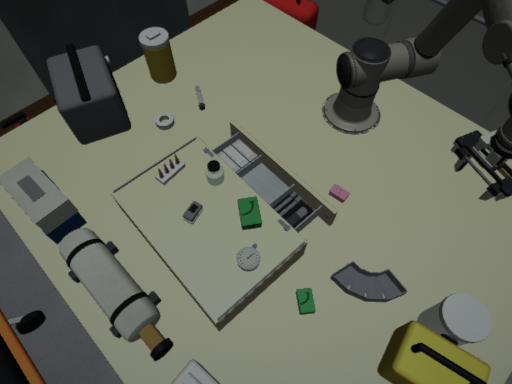

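The top view shows the airway box on the console at col 225, row 155. The small green look-alike is at (140,147) on the counter, and the empty middle bay is at (253,206). The drawer panel runs from (165,227) to (337,238).

```bash
cat > h.py <<'E'
import numpy as np,cv2
from cell import robot, read_camera, camera_params, nets
def cloud(c,d):
    k=camera_params(c);v,u=np.mgrid[0:384,0:512]
    P=np.stack([(u-k["cx"])/k["fx"]*d,(v-k["cy"])/k["fy"]*d,d],-1)
    return (P-np.array(k["t"]))@np.array(k["R"])
def green(p):
    p=p.astype(int);return (p[...,1]>p[...,2]+40)&(p[...,1]>p[...,0]+30)
E
python3 - <<'E'
from h import *
for c in("top","scene"):
    p=np.load(c+"_p.npy");d=np.load(c+"_d.npy");W=cloud(c,d)
    ok=d>0
    g=green(p)&ok&(W[...,2]>.12)
    n,l,st,_=cv2.connectedComponentsWithStats(g.astype(np.uint8))
    for i in range(1,n):
        if st[i,4]<80: continue
        X=W[l==i];top=X[X[:,2]>np.percentile(X[:,2],60)-.006]
        r=cv2.minAreaRect((top[:,:2]*1000).astype(np.float32));b=cv2.boxPoints(r)
        print(c,"box",st[i],np.median(top[:,2]).round(4),r)
    # drawer panel top edge z 0.09-0.108, console top
    m=ok&(W[...,2]>.09)&(W[...,2]<.106)&(W[...,0]>.25)&(W[...,0]<.6)&(abs(W[...,1])<.32)
    X=W[m];print("panel-ish",len(X))
    n,l,st,_=cv2.connectedComponentsWithStats(m.astype(np.uint8))
    for i in np.argsort(-st[1:,4])[:3]+1:
        X=W[l==i];print(st[i],cv2.minAreaRect((X[:,:2]*1000).astype(np.float32)),np.median(X[:,2]))
    m=ok&(W[...,2]>.109)&(W[...,2]<.121)&(W[...,0]>.35)&(W[...,0]<1)
    n,l,st,_=cv2.connectedComponentsWithStats(m.astype(np.uint8));i=np.argmax(st[1:,4])+1
    X=W[l==i];print("console",cv2.minAreaRect((X[:,:2]*1000).astype(np.float32)),np.median(X[:,2]))
    print([np.round(W[int(r["pixel"][0]),int(r["pixel"][1])],3).tolist() for r in nets.landmark_of(c,"bay")])
E
```

```text
top box [207 138  35  33 497] 0.1511 ((653.6165771484375, 89.31930541992188), (85.54969024658203, 53.03325271606445), 55.3504753112793)
panel-ish 1013
[164 224 175  17 976] ((438.8202209472656, 11.3975830078125), (497.46026611328125, 16.02617645263672), 87.11412811279297) 0.09989729677002426
[171 178   9   1   9] ((590.0054321289062, 233.7518768310547), (25.936513900756836, 0.4552818536758423), 87.72207641601562) 0.1016559274546759
[338 189   7   1   7] ((565.9779052734375, -245.09730529785156), (14.946343421936035, 0.6285542249679565), 86.90840911865234) 0.09690024540933115
console ((748.2926025390625, -4.82672119140625), (520.0399780273438, 341.1232604980469), 87.09163665771484) 0.11524895530867507
[[0.507, 0.01, 0.027]]
scene box [238 197  24  29 487] 0.1499 ((657.0224609375, 90.55494689941406), (89.2264633178711, 55.239410400390625), 54.854610443115234)
panel-ish 715
[230 120 108  95 713] ((444.78070068359375, 15.089004516601562), (496.8533020019531, 18.910371780395508), 87.1010513305664) 0.09793084906534728
[306 243   1   2   2] ((598.5267333984375, 266.1766357421875), (1.2826889753341675, 0.0), 160.00653076171875) 0.10110770695034263
console ((752.624755859375, -2.2489013671875), (522.2171630859375, 340.20013427734375), 87.19181823730469) 0.11398834306648414
[[0.493, 0.001, 0.025]]
```

```bash
cat >> h.py <<'E'
from scipy.spatial.transform import Rotation as Rn
def go(pos,yaw,rp=None):
    s=robot.observe();R=Rn.from_euler("xyz",s["tool_rot"])
    T=Rn.from_euler("xyz",[np.pi,0,yaw])
    print("shift",np.round(R.inv().apply(np.array(pos)-s["tool_pos"])/.75,4),"turn",np.round((R.inv()*T).as_rotvec()/(np.pi/4),3),"t",s["time"])
E
python3 - <<'E'
from h import *
go([.655,.09,.24],np.radians(235.1))
W=cloud("top",np.load("top_d.npy"))
for n,(u,v) in dict(jar=(286,159),dial=(191,120),oxi=(268,115),amp=(328,132)).items(): print(n,W[v,u].round(3))
# side bay heights
a=np.array([-.0508]);ux=np.array([np.cos(a[0]),np.sin(a[0])]);uy=np.array([-ux[1],ux[0]])
L=(W[...,:2]-[.4495,.0125]);lx=L@ux;ly=L@uy
for lo,hi in((-.24,-.085),(-.07,.07),(.085,.24)):
    m=(lx>.015)&(lx<.115)&(ly>lo)&(ly<hi);print(lo,hi,np.percentile(W[...,2][m],[5,50,95,100]).round(3))
E
```

```text
shift [-0.7714 -0.2732 -0.0177] turn [ 0.     0.    -1.694] t 0.7
jar [ 0.634 -0.081  0.194]
dial [0.752 0.186 0.139]
oxi [ 0.766 -0.032  0.15 ]
amp [ 0.724 -0.203  0.133]
-0.24 -0.085 [-0.001  0.064  0.071  0.093]
-0.07 0.07 [0.022 0.027 0.031 0.035]
0.085 0.24 [-0.001  0.049  0.072  0.091]
```

Emit:
{"op": "step_arm", "data": {"steps": [{"x": -0.771, "y": -0.273, "z": -0.018, "rz": -1, "claw": 1}, {"x": -0.771, "y": -0.273, "z": -0.018, "rz": -1, "claw": 1}, {"x": -0.771, "y": -0.273, "z": -0.018, "rz": -1, "claw": 1}, {"x": -0.771, "y": -0.273, "z": -0.018, "rz": -1, "claw": 1}, {"x": -0.771, "y": -0.273, "z": -0.018, "rz": -1, "claw": 1}, {"x": -0.771, "y": -0.273, "z": -0.018, "rz": -1, "claw": 1}, {"x": -0.771, "y": -0.273, "z": -0.018, "rz": -1, "claw": 1}, {"x": -0.771, "y": -0.273, "z": -0.018, "rz": -1, "claw": 1}, {"x": -0.771, "y": -0.273, "z": -0.018, "rz": -1, "claw": 1}, {"x": -0.771, "y": -0.273, "z": -0.018, "rz": -1, "claw": 1}, {"x": -0.771, "y": -0.273, "z": -0.018, "rz": -1, "claw": 1}, {"x": -0.771, "y": -0.273, "z": -0.018, "rz": -1, "claw": 1}]}}

```text
$.steps[0]: bad value
```

```bash
python3 -c "
from h import *
go([.655,.09,.24],np.radians(235.1))"
```

```text
shift [-0.7714 -0.2732 -0.0177] turn [ 0.     0.    -1.694] t 0.7
```

Emit:
{"op": "step_arm", "data": {"steps": [{"x": -0.1, "y": -0.035, "z": -0.018, "rx": 0, "ry": 0, "rz": -0.1, "claw": 1}]}}

```text
time: 0.78
tool_pos: [0.2168, 0.4654, 0.2326]
tool_rot: [-3.141, -0.003, 2.856]
contact_force: [1.0, -0.8, 0.2]
opening: 0.0915
grip_force: 0.0
```

```bash
python3 -c "
from h import *
go([.655,.09,.24],np.radians(235.1))"
```

```text
shift [-0.7017 -0.3153 -0.0118] turn [ 0.002 -0.004 -1.589] t 0.7833
```

Emit:
{"op": "step_arm", "data": {"steps": [{"x": -0.7, "y": -0.315, "z": 0, "rx": 0, "ry": 0, "rz": -1, "claw": 1}, {"x": -0.7, "y": -0.315, "z": 0, "rx": 0, "ry": 0, "rz": -1, "claw": 1}, {"x": -0.7, "y": -0.315, "z": 0, "rx": 0, "ry": 0, "rz": -1, "claw": 1}, {"x": -0.7, "y": -0.315, "z": 0, "rx": 0, "ry": 0, "rz": -1, "claw": 1}, {"x": -0.7, "y": -0.315, "z": 0, "rx": 0, "ry": 0, "rz": -1, "claw": 1}, {"x": -0.7, "y": -0.315, "z": 0, "rx": 0, "ry": 0, "rz": -1, "claw": 1}, {"x": -0.7, "y": -0.315, "z": 0, "rx": 0, "ry": 0, "rz": -1, "claw": 1}, {"x": -0.7, "y": -0.315, "z": 0, "rx": 0, "ry": 0, "rz": -1, "claw": 1}, {"x": -0.7, "y": -0.315, "z": 0, "rx": 0, "ry": 0, "rz": -1, "claw": 1}, {"x": -0.7, "y": -0.315, "z": 0, "rx": 0, "ry": 0, "rz": -1, "claw": 1}, {"x": -0.7, "y": -0.315, "z": 0, "rx": 0, "ry": 0, "rz": -1, "claw": 1}, {"x": -0.7, "y": -0.315, "z": 0, "rx": 0, "ry": 0, "rz": -1, "claw": 1}]}}

```text
time: 1.78
tool_pos: [0.5745, 0.1568, 0.2338]
tool_rot: [3.142, 0.0, -2.647]
contact_force: [1.0, 1.4, 0.2]
opening: 0.0919
grip_force: 0.0
```

```bash
python3 -c "
from h import *
go([.655,.09,.23],np.radians(235.1))"
```

```text
shift [-0.0521 -0.1294  0.0051] turn [ 0.     0.    -0.594] t 1.7833
```

Emit:
{"op": "step_arm", "data": {"steps": [{"x": -0.052, "y": -0.129, "z": 0, "rx": 0, "ry": 0, "rz": -0.594, "claw": 1}, {"x": -0.052, "y": -0.129, "z": 0, "rx": 0, "ry": 0, "rz": -0.594, "claw": 1}, {"x": -0.052, "y": -0.129, "z": 0, "rx": 0, "ry": 0, "rz": -0.594, "claw": 1}, {"x": -0.052, "y": -0.129, "z": 0, "rx": 0, "ry": 0, "rz": -0.594, "claw": 1}, {"x": -0.052, "y": -0.129, "z": 0, "rx": 0, "ry": 0, "rz": -0.594, "claw": 1}, {"x": -0.052, "y": -0.129, "z": 0, "rx": 0, "ry": 0, "rz": -0.594, "claw": 1}, {"x": -0.052, "y": -0.129, "z": 0, "rx": 0, "ry": 0, "rz": -0.594, "claw": 1}, {"x": -0.052, "y": -0.129, "z": 0, "rx": 0, "ry": 0, "rz": -0.594, "claw": 1}]}}

```text
time: 2.45
tool_pos: [0.653, 0.0928, 0.2341]
tool_rot: [-3.141, 0.0, -2.181]
contact_force: [-0.8, -0.3, 0.4]
opening: 0.0919
grip_force: 0.0
```

```bash
python3 -c "
from h import *
go([.655,.09,.121],np.radians(235.1))"
```

```text
shift [ 0.0015 -0.0043  0.1508] turn [-0.     0.    -0.001] t 2.45
```

Descend, grip at 20 N.

Emit:
{"op": "step_arm", "data": {"steps": [{"x": 0.0015, "y": -0.004, "z": 0.05, "rx": 0, "ry": 0, "rz": 0, "claw": 1}, {"x": 0.0015, "y": -0.004, "z": 0.09, "rx": 0, "ry": 0, "rz": 0, "claw": 1}, {"x": 0.0015, "y": -0.004, "z": 0.12, "rx": 0, "ry": 0, "rz": 0, "claw": 1}, {"x": 0.0015, "y": -0.004, "z": 0.14, "rx": 0, "ry": 0, "rz": 0, "claw": 1}, {"x": 0.0015, "y": -0.004, "z": 0.15, "rx": 0, "ry": 0, "rz": 0, "claw": 1}, {"x": 0.0015, "y": -0.004, "z": 0.15, "rx": 0, "ry": 0, "rz": 0, "claw": 1}, {"x": 0.0015, "y": -0.004, "z": 0.15, "rx": 0, "ry": 0, "rz": 0, "claw": -1}, {"x": 0.0015, "y": -0.004, "z": 0.15, "rx": 0, "ry": 0, "rz": 0, "claw": -1}, {"x": 0.0015, "y": -0.004, "z": 0.15, "rx": 0, "ry": 0, "rz": 0, "claw": -1}, {"x": 0.0015, "y": -0.004, "z": 0.15, "rx": 0, "ry": 0, "rz": 0, "claw": -1}, {"x": 0.0015, "y": -0.004, "z": 0.15, "rx": 0, "ry": 0, "rz": 0, "claw": -1}, {"x": 0.0015, "y": -0.004, "z": 0.15, "rx": 0, "ry": 0, "rz": 0, "claw": -1}], "squeeze": 20}}

```text
time: 3.45
tool_pos: [0.6555, 0.0893, 0.1218]
tool_rot: [-3.141, 0.001, -2.18]
contact_force: [0.5, 0.1, 0.5]
opening: 0.058
grip_force: 20.0
```

Emit:
{"op": "step_arm", "data": {"steps": [{"x": 0, "y": 0, "z": -0.03, "rx": 0, "ry": 0, "rz": 0, "claw": -1}, {"x": 0, "y": 0, "z": -0.07, "rx": 0, "ry": 0, "rz": 0, "claw": -1}, {"x": 0, "y": 0, "z": -0.11, "rx": 0, "ry": 0, "rz": 0, "claw": -1}, {"x": 0, "y": 0, "z": -0.14, "rx": 0, "ry": 0, "rz": 0, "claw": -1}, {"x": 0, "y": 0, "z": -0.14, "rx": 0, "ry": 0, "rz": 0, "claw": -1}, {"x": 0, "y": 0, "z": -0.14, "rx": 0, "ry": 0, "rz": 0, "claw": -1}]}}

```text
time: 3.95
tool_pos: [0.6556, 0.0893, 0.2268]
tool_rot: [-3.14, 0.001, -2.18]
contact_force: [-0.8, 0.7, -3.4]
opening: 0.058
grip_force: 20.0
```

```bash
python3 -c "
from h import *
go([.514,.009,.23],3.091)"
```

```text
shift [ 0.1958  0.0935 -0.0046] turn [-1.000e-03  2.000e-03  1.289e+00] t 3.95
```

Emit:
{"op": "step_arm", "data": {"steps": [{"x": 0.04, "y": 0.02, "z": 0, "rx": 0, "ry": 0, "rz": 0.1, "claw": -1}, {"x": 0.08, "y": 0.04, "z": 0, "rx": 0, "ry": 0, "rz": 0.2, "claw": -1}, {"x": 0.11, "y": 0.055, "z": 0, "rx": 0, "ry": 0, "rz": 0.35, "claw": -1}, {"x": 0.14, "y": 0.07, "z": 0, "rx": 0, "ry": 0, "rz": 0.5, "claw": -1}, {"x": 0.17, "y": 0.082, "z": 0, "rx": 0, "ry": 0, "rz": 0.65, "claw": -1}, {"x": 0.196, "y": 0.0935, "z": 0, "rx": 0, "ry": 0, "rz": 0.8, "claw": -1}, {"x": 0.196, "y": 0.0935, "z": 0, "rx": 0, "ry": 0, "rz": 0.95, "claw": -1}, {"x": 0.196, "y": 0.0935, "z": 0, "rx": 0, "ry": 0, "rz": 1, "claw": -1}, {"x": 0.196, "y": 0.0935, "z": 0, "rx": 0, "ry": 0, "rz": 1, "claw": -1}, {"x": 0.196, "y": 0.0935, "z": 0, "rx": 0, "ry": 0, "rz": 1, "claw": -1}]}}

```text
time: 4.78
tool_pos: [0.5128, 0.0089, 0.2245]
tool_rot: [3.14, -0.003, -2.964]
contact_force: [-0.4, 0.3, -3.0]
opening: 0.0579
grip_force: 20.0
```

```bash
python3 -c "
from h import *
go([.514,.009,.13],3.091)"
```

```text
shift [-0.002  -0.0003  0.126 ] turn [ 0.001 -0.004  0.291] t 4.7833
```

Emit:
{"op": "step_arm", "data": {"steps": [{"x": 0, "y": 0, "z": 0, "rx": 0, "ry": 0, "rz": 0.15, "claw": -1}, {"x": 0, "y": 0, "z": 0.03, "rx": 0, "ry": 0, "rz": 0.29, "claw": -1}, {"x": 0, "y": 0, "z": 0.06, "rx": 0, "ry": 0, "rz": 0.29, "claw": -1}, {"x": 0, "y": 0, "z": 0.09, "rx": 0, "ry": 0, "rz": 0.29, "claw": -1}, {"x": 0, "y": 0, "z": 0.11, "rx": 0, "ry": 0, "rz": 0.29, "claw": -1}, {"x": 0, "y": 0, "z": 0.11, "rx": 0, "ry": 0, "rz": 0.29, "claw": -1}, {"x": 0, "y": 0, "z": 0.11, "rx": 0, "ry": 0, "rz": 0.29, "claw": -1}]}}

```text
time: 5.37
tool_pos: [0.513, 0.0091, 0.1427]
tool_rot: [3.141, -0.003, 3.091]
contact_force: [-0.5, 0.1, -1.8]
opening: 0.0575
grip_force: 20.0
```

```bash
python3 -c "
from h import *
go([.514,.009,.034],3.091)
a,d=read_camera('top');b,e=read_camera('scene')
f=lambda p:cv2.resize(p,None,fx=2,fy=2)
cv2.imwrite('pics/c1.png',np.hstack([cv2.resize(a[120:280,140:360],(660,480)),])); cv2.imwrite('pics/c2.png',cv2.resize(b[90:290,170:370],(600,600)))
W=cloud('top',d)
m=(d>0)&(W[...,2]>.09)&(W[...,2]<.106)&(W[...,0]>.4)&(W[...,0]<.47)&(abs(W[...,1])<.27)
print(cv2.minAreaRect((W[m][:,:2]*1000).astype(np.float32)))"
```

```text
shift [-1.700e-03 -1.000e-04  1.449e-01] turn [ 0.    -0.004  0.001] t 5.3667
((449.8982849121094, 11.295745849609375), (498.544189453125, 38.09473419189453), 87.13526153564453)
```

View pics/c2.png

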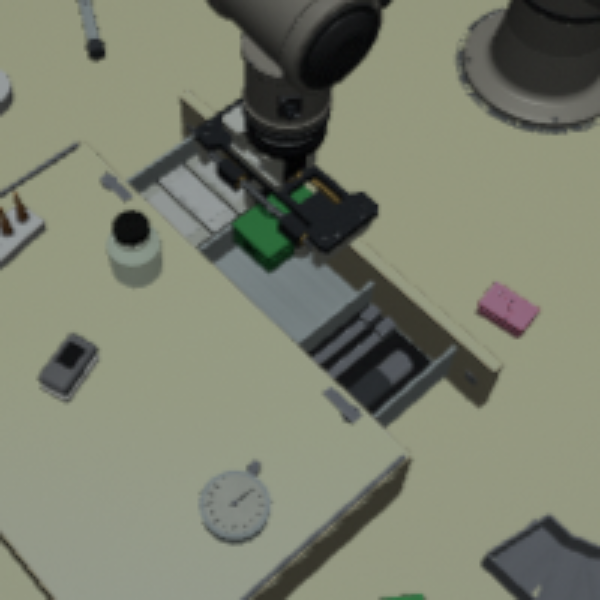

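The scene crop shows the box at (270,235), held level and square with the drawer, between the dividers of the empty bay. I'll lower it now.

Emit:
{"op": "step_arm", "data": {"steps": [{"x": -0.001, "y": 0, "z": 0.04, "rx": 0, "ry": 0, "rz": 0, "claw": -1}, {"x": -0.001, "y": 0, "z": 0.07, "rx": 0, "ry": 0, "rz": 0, "claw": -1}, {"x": -0.001, "y": 0, "z": 0.095, "rx": 0, "ry": 0, "rz": 0, "claw": -1}, {"x": -0.001, "y": 0, "z": 0.115, "rx": 0, "ry": 0, "rz": 0, "claw": -1}, {"x": -0.001, "y": 0, "z": 0.13, "rx": 0, "ry": 0, "rz": 0, "claw": -1}, {"x": -0.001, "y": 0, "z": 0.137, "rx": 0, "ry": 0, "rz": 0, "claw": -1}, {"x": -0.001, "y": 0, "z": 0.141, "rx": 0, "ry": 0, "rz": 0, "claw": -1}, {"x": -0.001, "y": 0, "z": 0.143, "rx": 0, "ry": 0, "rz": 0, "claw": -1}, {"x": -0.001, "y": 0, "z": 0.143, "rx": 0, "ry": 0, "rz": 0, "claw": -1}]}}

```text
time: 6.22
tool_pos: [0.515, 0.0087, 0.0372]
tool_rot: [-3.142, 0.002, 3.09]
contact_force: [-0.4, 0.7, -1.8]
opening: 0.0578
grip_force: 20.0
```

Emit:
{"op": "step_arm", "data": {"steps": [{"x": 0, "y": 0, "z": 0.003, "rx": 0, "ry": 0, "rz": 0, "claw": -1}, {"x": 0, "y": 0, "z": 0.005, "rx": 0, "ry": 0, "rz": 0, "claw": -1}, {"x": 0, "y": 0, "z": 0.005, "rx": 0, "ry": 0, "rz": 0, "claw": -1}, {"x": 0, "y": 0, "z": 0.005, "rx": 0, "ry": 0, "rz": 0, "claw": 0.7}, {"x": 0, "y": 0, "z": 0.005, "rx": 0, "ry": 0, "rz": 0, "claw": 0.7}, {"x": 0, "y": 0, "z": 0.005, "rx": 0, "ry": 0, "rz": 0, "claw": 0.7}, {"x": 0, "y": 0, "z": 0.005, "rx": 0, "ry": 0, "rz": 0, "claw": 0.7}, {"x": 0, "y": 0, "z": 0.005, "rx": 0, "ry": 0, "rz": 0, "claw": 0.7}, {"x": 0, "y": 0, "z": 0.005, "rx": 0, "ry": 0, "rz": 0, "claw": 0.7}]}}

```text
time: 6.97
tool_pos: [0.5145, 0.0088, 0.0328]
tool_rot: [3.142, 0.0, 3.09]
contact_force: [0.4, 0.2, 0.1]
opening: 0.0781
grip_force: 0.0
```

Raise to about z 0.16, then retreat to in front of the panel.

Emit:
{"op": "step_arm", "data": {"steps": [{"x": 0, "y": 0, "z": -0.02, "rx": 0, "ry": 0, "rz": 0, "claw": 0.7}, {"x": 0, "y": 0, "z": -0.05, "rx": 0, "ry": 0, "rz": 0, "claw": 0.7}, {"x": 0, "y": 0, "z": -0.09, "rx": 0, "ry": 0, "rz": 0, "claw": 0.7}, {"x": 0, "y": 0, "z": -0.13, "rx": 0, "ry": 0, "rz": 0, "claw": 0.7}, {"x": 0, "y": 0, "z": -0.17, "rx": 0, "ry": 0, "rz": 0, "claw": 0.7}, {"x": 0.04, "y": 0, "z": -0.17, "rx": 0, "ry": 0, "rz": 0, "claw": 0.7}, {"x": 0.08, "y": 0, "z": -0.17, "rx": 0, "ry": 0, "rz": 0, "claw": -1}, {"x": 0.12, "y": 0, "z": -0.17, "rx": 0, "ry": 0, "rz": 0, "claw": -1}, {"x": 0.15, "y": 0, "z": -0.17, "rx": 0, "ry": 0, "rz": 0, "claw": -1}, {"x": 0.15, "y": 0, "z": -0.17, "rx": 0, "ry": 0, "rz": 0, "claw": -1}, {"x": 0.15, "y": 0, "z": -0.17, "rx": 0, "ry": 0, "rz": 0, "claw": -1}]}}

```text
time: 7.88
tool_pos: [0.4017, 0.0146, 0.1607]
tool_rot: [3.142, 0.001, 3.09]
contact_force: [0.2, 0.6, -0.7]
opening: 0.0495
grip_force: 0.0
```

```bash
cat > chk.py <<'E'
from h import *
for c in("top","scene"):
    p,d=read_camera(c);W=cloud(c,d);ok=d>0
    cv2.imwrite(f"pics/x_{c}_{robot.observe()['time']:.1f}.png",p)
    m=ok&(W[...,2]>.09)&(W[...,2]<.106)&(W[...,0]>.40)&(W[...,0]<.57)&(abs(W[...,1])<.27)
    n,l,st,_=cv2.connectedComponentsWithStats(m.astype(np.uint8));i=np.argmax(st[1:,4])+1
    print(c,"panel",cv2.minAreaRect((W[l==i][:,:2]*1000).astype(np.float32)))
    g=green(p)&ok&(abs(W[...,1])<.08)&(W[...,0]<.62)
    X=W[g];print("box",len(X),np.percentile(X[:,2],[5,50,95]).round(4),cv2.minAreaRect((X[X[:,2]>.055][:,:2]*1000).astype(np.float32)))
E
python3 chk.py; python3 -c "
from h import *
go([.4,.0146,.06],3.091)"; ls pics
```

```text
top panel ((434.1548156738281, -81.62434387207031), (310.90142822265625, 15.981203079223633), 87.116455078125)
box 447 [0.0583 0.0622 0.0664] ((512.893798828125, 8.55810546875), (52.651790618896484, 85.80036926269531), 86.52831268310547)
scene panel ((444.40216064453125, 14.95257568359375), (497.3377990722656, 19.451154708862305), 87.2229995727539)
box 344 [0.0575 0.0609 0.0645] ((516.7282104492188, 11.218925476074219), (56.339839935302734, 86.25942993164062), 86.86481475830078)
shift [4.600e-03 1.000e-04 1.341e-01] turn [-0.     0.002 -0.001] t 7.9833
c1.png
c2.png
scene0.png
top0.png
x_scene_8.0.png
x_top_7.9.png
```

The box is flat on the bay floor (top at 0.062) and the drawer has not moved. I'll lower the closed fingers in front of the panel.

Emit:
{"op": "step_arm", "data": {"steps": [{"x": 0.005, "y": 0, "z": 0.04, "rx": 0, "ry": 0, "rz": 0, "claw": -1}, {"x": 0.005, "y": 0, "z": 0.08, "rx": 0, "ry": 0, "rz": 0, "claw": -1}, {"x": 0.005, "y": 0, "z": 0.11, "rx": 0, "ry": 0, "rz": 0, "claw": -1}, {"x": 0.005, "y": 0, "z": 0.134, "rx": 0, "ry": 0, "rz": 0, "claw": -1}, {"x": 0.005, "y": 0, "z": 0.134, "rx": 0, "ry": 0, "rz": 0, "claw": -1}, {"x": 0.005, "y": 0, "z": 0.134, "rx": 0, "ry": 0, "rz": 0, "claw": -1}]}}

```text
time: 8.48
tool_pos: [0.3987, 0.0147, 0.0591]
tool_rot: [3.141, -0.002, 3.09]
contact_force: [-0.2, -0.4, 0.2]
opening: 0.0024
grip_force: 0.0
```

Emit:
{"op": "step_arm", "data": {"steps": [{"x": -0.006, "y": 0, "z": 0, "rx": 0, "ry": 0, "rz": 0, "claw": -1}, {"x": -0.012, "y": 0, "z": 0, "rx": 0, "ry": 0, "rz": 0, "claw": -1}, {"x": -0.018, "y": 0, "z": 0, "rx": 0, "ry": 0, "rz": 0, "claw": -1}, {"x": -0.024, "y": 0, "z": 0, "rx": 0, "ry": 0, "rz": 0, "claw": -1}, {"x": -0.03, "y": 0, "z": 0, "rx": 0, "ry": 0, "rz": 0, "claw": -1}, {"x": -0.036, "y": 0, "z": 0, "rx": 0, "ry": 0, "rz": 0, "claw": -1}, {"x": -0.042, "y": 0, "z": 0, "rx": 0, "ry": 0, "rz": 0, "claw": -1}, {"x": -0.048, "y": 0, "z": 0, "rx": 0, "ry": 0, "rz": 0, "claw": -1}, {"x": -0.054, "y": 0, "z": 0, "rx": 0, "ry": 0, "rz": 0, "claw": -1}, {"x": -0.06, "y": 0, "z": 0, "rx": 0, "ry": 0, "rz": 0, "claw": -1}, {"x": -0.066, "y": 0, "z": 0, "rx": 0, "ry": 0, "rz": 0, "claw": -1}, {"x": -0.072, "y": 0, "z": 0, "rx": 0, "ry": 0, "rz": 0, "claw": -1}]}}

```text
time: 9.48
tool_pos: [0.4527, 0.012, 0.0597]
tool_rot: [3.141, -0.0, 3.09]
contact_force: [-0.6, 0.3, 0.9]
opening: 0.0003
grip_force: 0.5
```

```bash
python3 chk.py; python3 -c "
from h import *
go([.55,.006,.06],3.091);print(robot.observe()['tool_pos'],robot.observe()['contact_force'])"
```

```text
top panel ((460.79290771484375, -165.71173095703125), (149.20932006835938, 15.955683708190918), 87.14942169189453)
box 373 [0.0583 0.0624 0.0662] ((544.7338256835938, 7.05613899230957), (52.67831039428711, 75.19872283935547), 86.65961456298828)
scene panel ((478.2385559082031, 12.642379760742188), (498.2662658691406, 20.14154624938965), 87.16018676757812)
box 211 [0.0573 0.0608 0.0639] ((533.72607421875, 10.273202896118164), (57.29183578491211, 55.18525314331055), 84.69575500488281)
shift [-1.291e-01 -1.100e-03 -1.000e-04] turn [-0.     0.002 -0.001] t 9.5833
[0.45333457 0.01184736 0.05976372] [ 1.01428203 -0.72494722 -0.33107174]
```

Emit:
{"op": "step_arm", "data": {"steps": [{"x": -0.01, "y": 0, "z": 0, "rx": 0, "ry": 0, "rz": 0, "claw": -1}, {"x": -0.02, "y": 0, "z": 0, "rx": 0, "ry": 0, "rz": 0, "claw": -1}, {"x": -0.03, "y": 0, "z": 0, "rx": 0, "ry": 0, "rz": 0, "claw": -1}, {"x": -0.04, "y": 0, "z": 0, "rx": 0, "ry": 0, "rz": 0, "claw": -1}, {"x": -0.05, "y": 0, "z": 0, "rx": 0, "ry": 0, "rz": 0, "claw": -1}, {"x": -0.06, "y": 0, "z": 0, "rx": 0, "ry": 0, "rz": 0, "claw": -1}, {"x": -0.07, "y": 0, "z": 0, "rx": 0, "ry": 0, "rz": 0, "claw": -1}, {"x": -0.08, "y": 0, "z": 0, "rx": 0, "ry": 0, "rz": 0, "claw": -1}, {"x": -0.088, "y": 0, "z": 0, "rx": 0, "ry": 0, "rz": 0, "claw": -1}, {"x": -0.094, "y": 0, "z": 0, "rx": 0, "ry": 0, "rz": 0, "claw": -1}, {"x": -0.098, "y": 0, "z": 0, "rx": 0, "ry": 0, "rz": 0, "claw": -1}, {"x": -0.098, "y": 0, "z": 0, "rx": 0, "ry": 0, "rz": 0, "claw": -1}]}}

```text
time: 10.58
tool_pos: [0.5264, 0.0081, 0.0598]
tool_rot: [-3.142, 0.001, 3.09]
contact_force: [-0.0, 0.0, 0.1]
opening: 0.0002
grip_force: 0.0
```

Emit:
{"op": "step_arm", "data": {"steps": [{"x": -0.003, "y": 0, "z": 0, "rx": 0, "ry": 0, "rz": 0, "claw": -1}, {"x": -0.006, "y": 0, "z": 0, "rx": 0, "ry": 0, "rz": 0, "claw": -1}, {"x": -0.009, "y": 0, "z": 0, "rx": 0, "ry": 0, "rz": 0, "claw": -1}, {"x": -0.012, "y": 0, "z": 0, "rx": 0, "ry": 0, "rz": 0, "claw": -1}, {"x": -0.015, "y": 0, "z": 0, "rx": 0, "ry": 0, "rz": 0, "claw": -1}, {"x": -0.018, "y": 0, "z": 0, "rx": 0, "ry": 0, "rz": 0, "claw": -1}, {"x": -0.021, "y": 0, "z": 0, "rx": 0, "ry": 0, "rz": 0, "claw": -1}, {"x": -0.024, "y": 0, "z": 0, "rx": 0, "ry": 0, "rz": 0, "claw": -1}, {"x": -0.024, "y": 0, "z": 0, "rx": 0, "ry": 0, "rz": 0, "claw": -1}]}}

```text
time: 11.33
tool_pos: [0.5428, 0.0073, 0.0596]
tool_rot: [3.142, -0.002, 3.09]
contact_force: [-5.8, -0.3, 4.2]
opening: 0.0006
grip_force: 2.7
```

Emit:
{"op": "step_arm", "data": {"steps": [{"x": -0.002, "y": 0, "z": 0, "rx": 0, "ry": 0, "rz": 0, "claw": -1}, {"x": -0.004, "y": 0, "z": 0, "rx": 0, "ry": 0, "rz": 0, "claw": -1}, {"x": -0.006, "y": 0, "z": 0, "rx": 0, "ry": 0, "rz": 0, "claw": -1}, {"x": -0.007, "y": 0, "z": 0, "rx": 0, "ry": 0, "rz": 0, "claw": -1}, {"x": -0.007, "y": 0, "z": 0, "rx": 0, "ry": 0, "rz": 0, "claw": -1}]}}

```text
time: 11.75
tool_pos: [0.5474, 0.0071, 0.0596]
tool_rot: [3.141, -0.003, 3.09]
contact_force: [-7.3, -0.6, 4.4]
opening: 0.0005
grip_force: 3.5
```

Emit:
{"op": "step_arm", "data": {"steps": [{"x": -0.002, "y": 0, "z": 0, "rx": 0, "ry": 0, "rz": 0, "claw": -1}, {"x": -0.004, "y": 0, "z": 0, "rx": 0, "ry": 0, "rz": 0, "claw": -1}, {"x": -0.004, "y": 0, "z": 0, "rx": 0, "ry": 0, "rz": 0, "claw": -1}]}}

```text
time: 12.0
tool_pos: [0.5503, 0.007, 0.0596]
tool_rot: [3.141, -0.004, 3.09]
contact_force: [-8.3, -0.5, 4.8]
opening: 0.0003
grip_force: 3.8
```

Emit:
{"op": "step_arm", "data": {"steps": [{"x": -0.0015, "y": 0, "z": 0, "rx": 0, "ry": 0, "rz": 0, "claw": -1}, {"x": -0.003, "y": 0, "z": 0, "rx": 0, "ry": 0, "rz": 0, "claw": -1}, {"x": -0.003, "y": 0, "z": 0, "rx": 0, "ry": 0, "rz": 0, "claw": -1}]}}

```text
time: 12.25
tool_pos: [0.5523, 0.0069, 0.0596]
tool_rot: [3.141, -0.004, 3.09]
contact_force: [-8.5, -0.4, 5.4]
opening: 0.0006
grip_force: 4.3
```

Emit:
{"op": "step_arm", "data": {"steps": [{"x": -0.0015, "y": 0, "z": 0, "rx": 0, "ry": 0, "rz": 0, "claw": -1}, {"x": -0.003, "y": 0, "z": 0, "rx": 0, "ry": 0, "rz": 0, "claw": -1}, {"x": -0.003, "y": 0, "z": 0, "rx": 0, "ry": 0, "rz": 0, "claw": -1}]}}

```text
time: 12.5
tool_pos: [0.5533, 0.0068, 0.0596]
tool_rot: [3.142, -0.007, 3.09]
contact_force: [-13.0, -1.2, 8.7]
opening: 0.0004
grip_force: 6.5
```

Emit:
{"op": "step_arm", "data": {"steps": [{"x": -0.0012, "y": 0, "z": 0, "rx": 0, "ry": 0, "rz": 0, "claw": -1}, {"x": -0.0024, "y": 0, "z": 0, "rx": 0, "ry": 0, "rz": 0, "claw": -1}, {"x": -0.0024, "y": 0, "z": 0, "rx": 0, "ry": 0, "rz": 0, "claw": -1}, {"x": -0.0024, "y": 0, "z": 0, "rx": 0, "ry": 0, "rz": 0, "claw": -1}]}}

```text
time: 12.83
tool_pos: [0.5532, 0.0068, 0.0596]
tool_rot: [3.142, -0.011, 3.091]
contact_force: [-20.1, -0.3, 14.6]
opening: 0.0001
grip_force: 9.9
```

```bash
python3 chk.py; ls pics; python3 -c "
from h import *
print(robot.observe()['contact_force'])
b=cv2.imread(sorted(__import__('glob').glob('pics/x_scene_*'),key=__import__('os').path.getmtime)[-1]);cv2.imwrite('pics/end.png',cv2.resize(b[90:290,170:370],(600,600)))"
```

```text
top panel ((561.7085571289062, -174.21176147460938), (156.17864990234375, 17.147823333740234), 87.21016693115234)
c1.png
c2.png
scene0.png
top0.png
x_scene_8.0.png
x_scene_9.6.png
x_top_12.9.png
x_top_7.9.png
x_top_9.5.png
[-20.53852126  -1.23566739  14.08107042]Traceback (most recent call last):
  File "chk.py", line 9, in <module>
    X=W[g];print("box",len(X),np.percentile(X[:,2],[5,50,95]).round(4),cv2.minAreaRect((X[X[:,2]>.055][:,:2]*1000).astype(np.float32)))
                              ~~~~~~~~~~~~~^^^^^^^^^^^^^^^^^^
    return _quantile_unchecked(
        a, q, axis, out, overwrite_input, method, keepdims, weights)
    return _ureduce(a,
                    func=_quantile_ureduce_func,
    ...<5 lines>...
                    overwrite_input=overwrite_input,
                    method=method)
    r = func(a, **kwargs)
    result = _quantile(arr,
                       quantiles=q,
    ...<2 lines>...
                       out=out,
                       weights=wgt)
    slices_having_nans = np.isnan(arr[-1, ...])
                                  ~~~^^^^^^^^^
IndexError: index -1 is out of bounds for axis 0 with size 0
```

View pics/end.png

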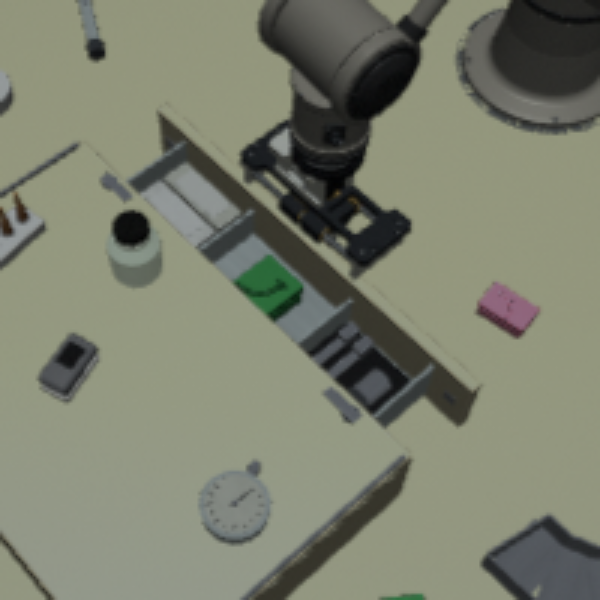

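That crop is the earlier half-way frame. It shows the box flat in the bay at (270,285). I'll take a fresh view.

```bash
python3 -c "
from h import *
b,d=read_camera('scene');cv2.imwrite('pics/end2.png',cv2.resize(b[90:290,170:370],(600,600)))
W=cloud('scene',d);m=(d>0)&(W[...,2]>.085)&(W[...,2]<.105)&(W[...,0]>.5)&(W[...,0]<.6)&(abs(W[...,1])<.27)
print(m.sum(),cv2.minAreaRect((W[m][:,:2]*1000).astype(np.float32)));s=robot.observe();print(s['contact_force'],s['torque'],s['time'])"
```

```text
299 ((569.924560546875, 13.191970825195312), (508.89251708984375, 24.0684757232666), 86.4040298461914)
[-19.16528758  -0.15945955  14.67571318] [-0.05857948  2.65085411  0.03225251] 12.9333
```

View pics/end2.png

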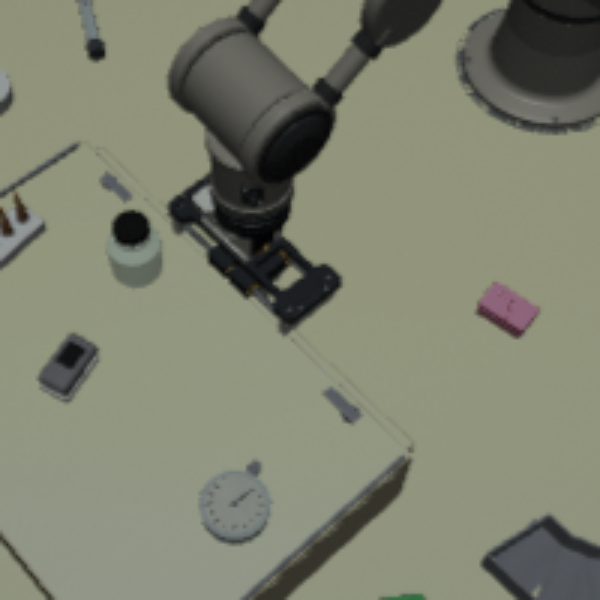

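The drawer is flush with the console face along its whole width, and the bystanders have not moved. I'll hold briefly and then hand in.

Emit:
{"op": "step_arm", "data": {"steps": [{"x": 0, "y": 0, "z": 0, "rx": 0, "ry": 0, "rz": 0, "claw": -1}, {"x": 0, "y": 0, "z": 0, "rx": 0, "ry": 0, "rz": 0, "claw": -1}, {"x": 0, "y": 0, "z": 0, "rx": 0, "ry": 0, "rz": 0, "claw": -1}, {"x": 0, "y": 0, "z": 0, "rx": 0, "ry": 0, "rz": 0, "claw": -1}, {"x": 0, "y": 0, "z": 0, "rx": 0, "ry": 0, "rz": 0, "claw": -1}]}}

```text
time: 13.35
tool_pos: [0.5532, 0.0068, 0.0596]
tool_rot: [3.142, -0.011, 3.091]
contact_force: [-19.9, -1.0, 13.4]
opening: 0.0004
grip_force: 9.9
```

```bash
python3 -c "
from h import *
s=robot.observe();print(s['contact_force'],s['tool_pos'],s['time'])
print(robot.hand_in())"
```

```text
[-19.91450988  -0.96807627  13.41081402] [0.5531928  0.00683077 0.05964627] 13.35
the job is handed in; nothing more can be done
None
```

I put the green airway box in the middle bay, flat and lid up, pushed the drawer home on its stop, and handed the job in at 13.35 s while holding it there with about 20 N inward; no verdict came back.

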